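Set and lock the lamp tester's aperture wheel

TASK

Turn the lamp tester's wheel by its crank until the slot-shaped aperture shows in the window, with the lock pin still out. Then put the lock pin in the guide block and ease the wheel to and fro until the pin drops fully home and locks it. Stop as soon as it has dropped (the wheel must not be pushed against the pin with more than about 6 N, nor the pin pressed hard on the wheel), let go, and leave the things lying about where they are.

Things in the scene. Friction and masses are not known exactly. Their poses are not given: they have to be found in the camera images.
- tester: The lamp tester: a flat grey housing 270 x 270 mm, 52 mm high, fixed to the bench. Origin: centre of its underside, on the wheel's upright axis. Its x axis points to the window, its y axis to the guide block.
- wheel: The wheel inside the housing, with a steel crank above the lid (arm's top 66 mm above the bench). Origin on the upright axis at bench height. x axis points to the slot aperture: yaw relative to the tester is 0 when the slot is centred in the window. At the start it stands 0.7 to 2.4 rad counter-clockwise from there (seen from above): turn it clockwise. It stays where it is left.
- mark (a point): Centre of the slot aperture, a dark radial slot 32 x 11 mm on the wheel's upper face, 100 mm from the axis; seen only through the window. The wheel has five more apertures, 60 degrees apart, all round.
- window (a point): Centre of the black-framed window in the lid, 100 mm from the axis; its opening is 40 mm radially and 50 mm across. On the lid's top, 52 mm above the bench.
- crank (a point): Grasp point on the crank's upright black post: 16 mm in diameter, 55 mm from the wheel's axis on the far side from the slot; the post runs from 66 to 116 mm above the bench, this point is at 94 mm. The post may turn in the fingers. The wheel's steady drag is about 6.4 N here; more means the wheel is pushing on the pin.
- guide (a point): Mouth of the guide hole: top face, 72 mm above the bench, of an aluminium block 32 x 32 x 20 mm on the lid, 100 mm from the axis. Hole 11.5 mm wide, upright, 2 mm lead-in. The notch belonging to the slot comes under it at a wheel yaw between -0.11 and +0.11 rad of centred, different each time, hidden under the lid and not measured: find it by feel, turning slowly with the pin in.
- face (a point): Point on the wheel's upper face straight below the guide's mouth, 30 mm under it (42 mm above the bench), fixed to the tester. The pin in the guide rests here, its collar 14 mm above the block, until a notch comes. The face has six radial lock notches 60 degrees apart, 13 mm wide, open below.
- pin: Steel lock pin, 65 to 105 g, upright in its stand. Origin: centre of its foot, z up. Shank 10 mm across, 44 mm long, tip tapered over 3 mm; then a collar 22 mm across from 44 to 49 mm; then a round grip 16 mm across from 49 to 81 mm: take it about 71 mm above the foot. It falls by its own weight when a notch comes under it, until the collar lies on the guide block, and then stops the wheel.
- stand: The pin's stand: a dark steel block 56 x 56 x 30 mm with a 12 mm hole 26 mm deep; fixed. Origin: centre of its underside; the pin's foot is 4 mm above that.
- radio: A loose car radio, a flat steel box 160 x 180 x 50 mm with a black front; bystander. Origin: centre of its underside.
- speaker: A loose round black car speaker, 132 mm across, 55 mm high; bystander. Origin: centre of its underside.
- jar: A small screw-top jar, 60 mm across, 70 mm high; bystander. Origin: centre of its underside.
- spray: A spray can, 66 mm across, 150 mm high; bystander. Origin: centre of its underside.
- driver: A screwdriver 200 mm long lying flat; bystander. Origin: under its middle, x along its length.
- wrench: A flat steel spanner 180 mm long; bystander. Origin: under its middle, x along its length.
- collar: A loose steel ring, 44 mm across, 20 mm high, with a 24 mm hole; bystander. Origin: centre of its underside.

How it is judged:
By the outcome, as a careful person would: the job done as asked, in the order asked, and still so for the second after the job is handed in, with the robot touching nothing.
It also fails if it takes over 72 s, if anything falls off the work surface, if the arm or the gripper's body presses on something with over 40 N, if the wrist force passes 120 N, or if a joint passes its speed limit or range.

ROBOT

A 6-joint arm with a two-finger parallel gripper is mounted at the origin on the work surface. World frame = base frame: x ahead of the robot, y to its left, z up, the work surface at z = 0. Lengths are in mm, angles in rad, forces in N, time in s.
With the tool pointing down it reaches from about 275 to 750 mm from the base axis. Payload 10.2 kg.
Tool frame: the origin (TCP) lies between the finger pads; the fingertips stand 11 mm ahead of it and the grasp point (between the pads) lies 8 mm behind it; z points along the fingers, y is the line along which they close (so a half turn about z gives the same grasp; the last joint's range is limited). The gripper opens to 85 mm and grips with 20 to 120 N. Pads are 22 mm wide; open, the fingers measure 114 mm over their backs; the gripper's body (76 mm by 85 mm) begins 54 mm behind the grasp point. The pads swing forward as they close: fully open they stand 13 mm farther back than shut.
Start: joints at [-1.458, 0.313, 1.498, -0, 1.331, -0.223], TCP at [172.988, -495.688, 242.294] pointing down, gripper open.
Joint ranges: [-2.94, 2.94], [-0.97, 2.17], [0.19, 2.56], [-1.23, 4.37], [0.02, 3.11], [-2.88, 2.88]. Speed limits (rad/s): [2.39, 2.39, 3.01, 3.14, 3.14, 3.14].

INTERFACE

Orientations are given as a unit quaternion [w, x, y, z].
In Python, from rig import sense, eyes, finish_job gives the robot as it stands.
- The arm moves only by the shell command python3 -m jog 'ROWS' [FORCE]. ROWS is JSON, a list of rows, each a list of 7 numbers: the shift along the tool's x, y, z in m, then the turn, a rotation vector about the tool's x, y, z in rad, then the finger opening in m, from 0 to 0.0854. In form: [[dx, dy, dz, rx, ry, rz, gripper], ...]. A call has 1 to 5 rows; each row shifts and turns the commanded pose from where the row before left it, along the tool's axes as they then stand; what a row does not reach is not made up. A row lasts 1/10 s, in which the tool goes at most 50 mm and 8.59 degrees, less where a joint would pass 70% of its speed; a pose out of reach is approached as far as the arm can. A call is refused whole if a number of a shift passes 0.05 or a number of a turn 0.15, either way. A call with a gripper value outside its range is refused whole. The fingers move at their own pace and stop on an object; FORCE is the grip in N (left out, the last holds). Time passes only in rows, so rows that do not move let the fingers close. It gives the time, the measured TCP pose, the force, the opening and the grip force at its end, in the units of the state.
- sense(): the state, without advancing time (a new reading comes with each control period).
- eyes.capture(name): name is "scene" or "side" or "wrist"; returns the picture (400x640x3 uint8, red, green, blue); there is no depth.
- eyes.calibration(name): a dict with "fx", "fy", "cx", "cy" (pixels), "cam_to_world" (4x4, takes a point from camera to world coordinates); the wrist camera has in their place "mount" (4x4, takes a point from camera to tool coordinates, whose origin is the TCP and whose axes are the flange's). Camera axes: x right, y down, z forward; pixel columns grow to the right and rows downward; lengths in mm; the calibration is good to about 2 mm. A picture is of the moment at which its call begins: read the wrist's pose just before it. calibration takes no time and is no camera call.
- finish_job(): hands the job in; it is judged then, once.
The state is a dict: "time_s": time; "joints": joint angles; "dq": joint speeds; "tau": joint torques, N m; "eef_pos": TCP position; "ee_rot": TCP orientation; "force": force on the tool from outside, world axes, zero at the start; "wrist_torque": the same for the moment, N m; "grip_width": opening from 0.0 (shut) to 1.0 (fully open); "grip_force": force on a finger pad.
Only numpy, scipy, OpenCV 4.12 (cv2) and the standard library are available. Lean on these libraries where they do the work, as an engineer would, in place of code of your own. Each camera call takes 0.05 s, during which the arm holds its last target. There are 200 camera calls.

## Working session

There is one attempt and no reset: what is moved stays moved. The work goes in short steps, Python scripts to look and compute and a shell command to move; the robot and the scene stay as the last step left them, time stands still between calls to the robot, and variables do not carry over. Pictures are saved under pics/ and viewed, at most 10 in all, crops included, and the job is handed in when it is done.

```bash
mkdir -p pics; ls
python3 - <<'E'
from rig import sense, eyes
import cv2, json
s=sense(); print({k:s[k] for k in("time_s","eef_pos","ee_rot","force","grip_width")})
for n in("scene","side","wrist"):
    cv2.imwrite(f"pics/{n}0.png",cv2.cvtColor(eyes.capture(n),cv2.COLOR_RGB2BGR)); c=eyes.calibration(n); print(n,{k:(v.tolist() if hasattr(v,'tolist') else v) for k,v in c.items()})
E
```

```text
pics
{'time_s': 0.0, 'eef_pos': array([ 172.97364693, -495.42363736,  241.71284754]), 'ee_rot': array([-6.65915839e-04,  9.85936895e-01,  1.67116710e-01,  4.09139728e-05]), 'force': array([-0.41555925,  0.93162286,  0.42267323]), 'grip_width': 1.0036076520513353}
scene {'fx': 412.34097412005883, 'fy': 412.34097412005883, 'cx': 324.24068306427506, 'cy': 201.6724100561032, 'cam_to_world': [[-0.3396722598393801, 0.7562917706019664, -0.5591471305616722, 1164.7623293382549], [0.9404768937637193, 0.26601706131909114, -0.21151391297902997, 233.85486318076346], [-0.011223555236842563, -0.5977103653165954, -0.8016335515688872, 990.0519060376292], [0.0, 0.0, 0.0, 1.0]]}
side {'fx': 456.7517210910801, 'fy': 456.7517210910801, 'cx': 316.46348187774834, 'cy': 202.2334831259649, 'cam_to_world': [[0.7769700819215827, -0.3788263786236602, 0.5028002253953872, -113.38345258042925], [-0.6291482751135853, -0.43917363520391683, 0.6413259437005313, -913.2804168191798], [-0.02213458200123274, -0.814626965549668, -0.5795627380007885, 879.0915808978743], [0.0, 0.0, 0.0, 1.0]]}
wrist {'fx': 344.9919964087465, 'fy': 344.9919964087465, 'cx': 327.5314443177462, 'cy': 197.91925241347593, 'mount': [[0.00046114542506031793, -0.9544982332880431, -0.2982162135010434, 76.56081588032107], [0.9999998149320642, 0.0005585061822542514, -0.00024126060645910882, -1.127236186387326], [0.00039683842151601897, -0.2982160470545596, 0.9544983141935971, -132.92845723459135], [0.0, 0.0, 0.0, 1.0]]}
```

View pics/scene0.png

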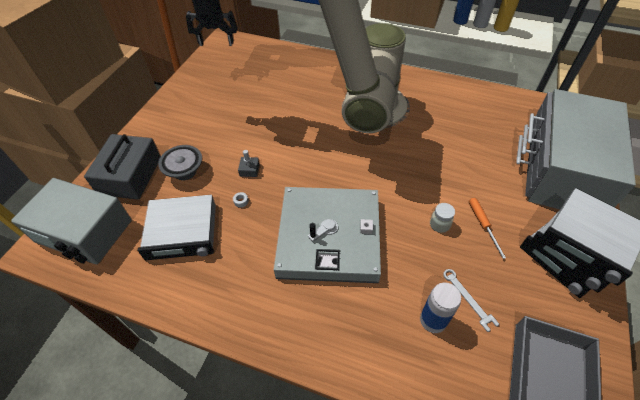

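View pics/side0.png

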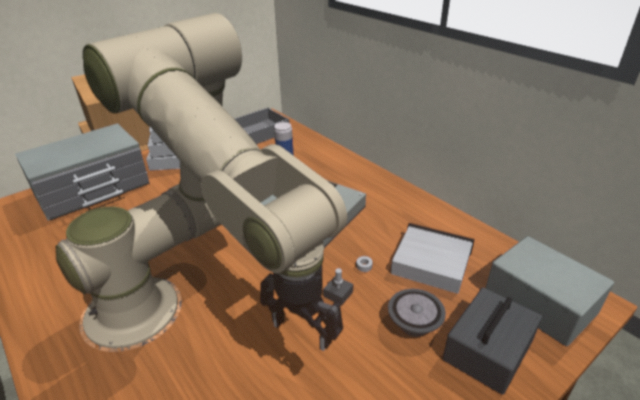

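The scene view shows the tester around (328,235), the window at (328,260), the guide block at (367,227), the crank post near (312,230) and the pin and stand near (249,165). The side view is partly blocked by the arm, with the stand at (338,290). I'll zoom in.

```bash
cat > h.py <<'E'
import numpy as np, cv2
from rig import sense, eyes
from scipy.spatial.transform import Rotation as R
def pose():
    s=sense(); q=s["ee_rot"]; T=np.eye(4); T[:3,:3]=R.from_quat([q[1],q[2],q[3],q[0]]).as_matrix(); T[:3,3]=s["eef_pos"]; return T
def c2w(n):
    c=eyes.calibration(n)
    return c,(np.array(c["cam_to_world"]) if n!="wrist" else pose()@np.array(c["mount"]))
def ray(n,u,v,T=None):
    c,M=c2w(n); M=M if T is None else T@np.array(c["mount"])
    d=M[:3,:3]@[(u-c["cx"])/c["fx"],(v-c["cy"])/c["fy"],1]; return M[:3,3],d
def onz(n,u,v,z,T=None):
    o,d=ray(n,u,v,T); return (o+d*(z-o[2])/d[2]).round(1)
def proj(n,p,T=None):
    c,M=c2w(n); M=M if T is None else T@np.array(c["mount"])
    q=np.linalg.inv(M)@[*p,1]; return np.array([c["fx"]*q[0]/q[2]+c["cx"],c["fy"]*q[1]/q[2]+c["cy"]]).round(1)
E
python3 - <<'E'
import cv2,numpy as np
a=cv2.imread("pics/scene0.png"); 
l=cv2.resize(a[180:290,265:392],None,fx=5,fy=5,interpolation=cv2.INTER_CUBIC)
r=cv2.resize(a[140:185,230:262],None,fx=5,fy=5,interpolation=cv2.INTER_CUBIC)
o=np.zeros((550,800,3),np.uint8); o[:l.shape[0],:l.shape[1]]=l; o[:r.shape[0],640:640+r.shape[1]]=r
cv2.imwrite("pics/crop1.png",o)
E
```

```text
(no output)
```

View pics/crop1.png

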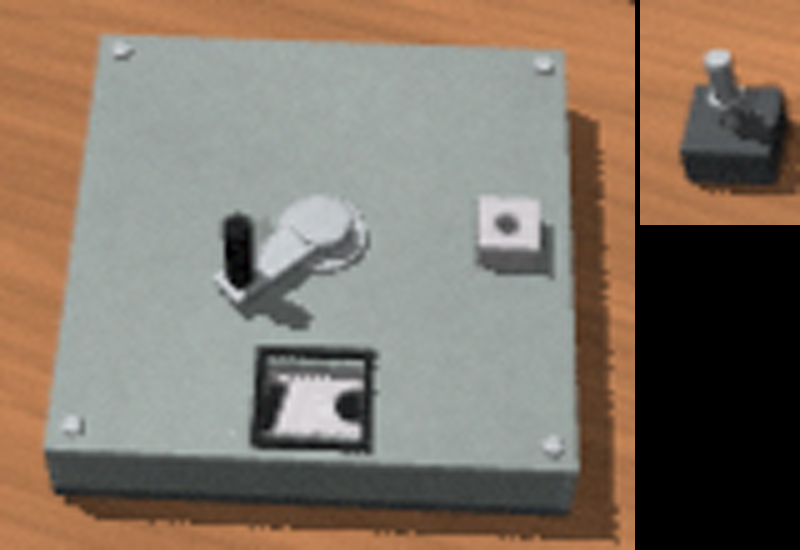

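The crop shows lid corners at (100,37), (563,50), (578,470) and (45,450), the guide hole at (507,222), the window at (314,398), the post top at (238,220) and its base at (240,280). The pin top is at (718,57). The window shows a non-slot aperture.

```bash
cat > m1.py <<'E'
from h import *
f=lambda x,y:(265+x/5-.4,180+y/5-.4)
C=np.array([onz("scene",*f(*p),52) for p in[(100,37),(563,50),(578,470),(45,450)]]); print(C)
print("sides",[np.linalg.norm(C[i]-C[(i+1)%4]).round(1) for i in range(4)], "ctr",C.mean(0))
g=onz("scene",*f(507,222),72); w=onz("scene",*f(314,398),52); p=onz("scene",*f(238,220),116)
c=C.mean(0)
for n,q in(("guide",g),("win",w),("post",p)):
    d=(q-c)[:2]; print(n,q,"r",np.hypot(*d).round(1),"ang",np.arctan2(d[1],d[0]).round(3))
q=(230+(718-640)/5-.4,140+60/5-.4); print("pin top",onz("scene",*q,85))
print("stand top ctr",onz("scene",230+(733-640)/5,140+117/5,30))
print(R.from_matrix(pose()[:3,:3]).as_matrix().round(3))
E
python3 m1.py
```

```text
[[ 498.6 -141.    52. ]
 [ 418.6  116.2   52. ]
 [ 675.5  195.1   52. ]
 [ 754.7  -61.7   52. ]]
sides [np.float64(269.4), np.float64(268.7), np.float64(268.7), np.float64(268.1)] ctr [586.85  27.15  52.  ]
guide [557.3 121.9  72. ] r 99.3 ang 1.873
win [681.2  56.7  52. ] r 98.9 ang 0.304
post [630.7  -2.  116. ] r 52.7 ang -0.587
pin top [ 435.3 -294.2   85. ]
stand top ctr [ 433.2 -293.5   30. ]
[[ 0.944  0.33  -0.   ]
 [ 0.33  -0.944  0.001]
 [ 0.    -0.001 -1.   ]]
```

Everything fits the given sizes: the sides are 269 mm, the radii 99, 99 and 53, and the tester's yaw is 0.302. The slot stands about 2.25 rad ccw. Next I move above the post and refine with the wrist camera.

```bash
python3 -m jog '[[0.039,-0.0222,0,0,0,0.034,0.05],[0.039,-0.0222,0,0,0,0,0.05],[0.039,-0.0222,0,0,0,0,0.05],[0.039,-0.0222,0,0,0,0,0.05],[0.039,-0.0222,0,0,0,0,0.05]]' 40
python3 -m jog '[[0.039,-0.0222,0,0,0,0,0.05],[0.039,-0.0222,0,0,0,0,0.05],[0.039,-0.0222,0,0,0,0,0.05],[0.039,-0.0222,0,0,0,0,0.05],[0.039,-0.0222,0,0,0,0,0.05]]'
python3 -m jog '[[0.039,-0.0222,0,0,0,0,0.05],[0.039,-0.0222,0,0,0,0,0.05],[0.039,-0.0222,0,0,0,0,0.05],[0.039,-0.0222,0,0,0,0,0.05],[0.039,-0.0222,0,0,0,0,0.05]]'
python3 -m jog '[[0,0,0,0,0,0,0.05],[0,0,0,0,0,0,0.05],[0,0,0,0,0,0,0.05]]'
cat > m2.py <<'E'
from h import *
import sys
T=pose(); np.save("T.npy",T); im=eyes.capture("wrist"); cv2.imwrite("pics/%s.png"%sys.argv[1],cv2.cvtColor(im,cv2.COLOR_RGB2BGR)); print(T.round(3))
E
python3 m2.py w1
```

```text
time_s: 0.65
eef_pos: [325.9, -329.2, 242.2]
ee_rot: [-0.0, 0.989, 0.15, -0.0]
force: [0.8, -0.0, -0.1]
grip_width: 0.586
grip_force: 0.0
time_s: 1.15
eef_pos: [479.2, -165.1, 242.2]
ee_rot: [-0.0, 0.989, 0.15, -0.0]
force: [-0.2, -1.4, -0.1]
grip_width: 0.585
grip_force: 0.0
time_s: 1.65
eef_pos: [632.4, -1.2, 242.0]
ee_rot: [-0.0, 0.989, 0.15, -0.0]
force: [0.6, -1.0, 0.3]
grip_width: 0.585
grip_force: 0.0
time_s: 1.95
eef_pos: [631.0, -3.6, 242.2]
ee_rot: [0.0, 0.989, 0.15, -0.0]
force: [-0.6, 0.1, 0.8]
grip_width: 0.582
grip_force: 0.0
[[ 9.55000e-01  2.96000e-01 -1.00000e-03  6.30963e+02]
 [ 2.96000e-01 -9.55000e-01 -0.00000e+00 -3.58600e+00]
 [-1.00000e-03 -0.00000e+00 -1.00000e+00  2.42223e+02]
 [ 0.00000e+00  0.00000e+00  0.00000e+00  1.00000e+00]]
```

View pics/w1.png

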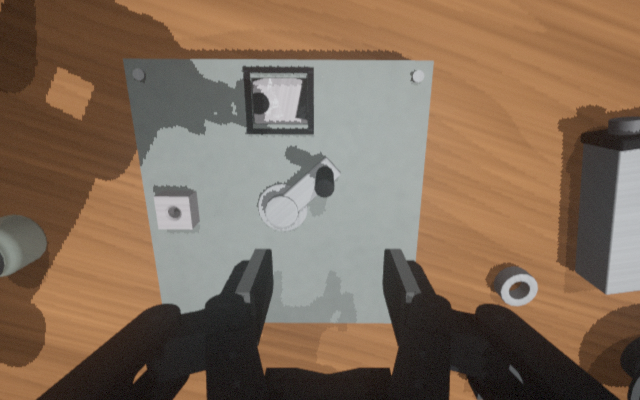

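The wrist view shows the lid's far corners at (123,60) and (434,61), the window at (279,100), the guide hole at (175,212), the crank post at about (325,180) with its top end low in the picture, and the hub at (283,211). I'll cast these.

Run:
```python
from h import *
T=np.load("T.npy"); im=cv2.imread("pics/w1.png"); g=im.max(2)
m=((g<50)*255).astype(np.uint8)[145:215,300:350]
n,l,s,c=cv2.connectedComponentsWithStats(m)
for i in range(1,n):
    if s[i][4]>30: print("post bbox",s[i]+[300,145,0,0,0])
m=((g<75)*255).astype(np.uint8)[195:230,162:190]
n,l,s,c=cv2.connectedComponentsWithStats(m)
for i in range(1,n):
    if s[i][4]>10: print("hole",s[i],c[i]+[162,195])
c0=np.array([586.85,27.15])
print("corners",onz("wrist",123,60,52,T),onz("wrist",434,61,52,T))
for n,u,v,z in(("guide",175,212,72),("win",279,100,52),("posttop?",325,189,116),("postbase",325,172,66)):
    q=onz("wrist",u,v,z,T); d=q[:2]-c0; print(n,q,np.hypot(*d).round(1),np.arctan2(d[1],d[0]).round(3))
print(proj("wrist",(632.7,-3.3,116),T),proj("wrist",(632.7,-3.3,66),T),proj("wrist",(586.85,27.15,66),T))
```

```text
corners [674.5 198.1  52. ] [754.3 -61.3  52. ]
guide [557.7 123.9  72. ] 101.0 1.863
win [682.5  59.5  52. ] 101.0 0.326
posttop? [6.327e+02 3.000e-01 1.160e+02] 53.1 -0.53
postbase [634.4   1.2  66. ] 54.2 -0.5
[329.4 190.3] [329.1 175.2] [284.1 210.8]
```

```bash
python3 -m jog '[[0.002,-0.002,0.032,0,0,0,0.05],[0,0,0.032,0,0,0,0.05],[0,0,0.032,0,0,0,0.05],[0,0,0.032,0,0,0,0.05],[0,0,0.028,0,0,0,0.05]]' 40
python3 -m jog '[[0,0,0,0,0,0,0.05],[0,0,0,0,0,0,0.01],[0,0,0,0,0,0,0.01],[0,0,0,0,0,0,0.01],[0,0,0,0,0,0,0.01]]' 40
python3 -m jog '[[0,0,0,0,0,0,0.01],[0,0,0,0,0,0,0.01]]'
python3 -c "
from rig import sense;print(sense()['eef_pos'],sense()['force'])"
```

```text
time_s: 2.5
eef_pos: [632.0, -1.4, 85.2]
ee_rot: [-0.0, 0.989, 0.15, -0.0]
force: [0.1, -0.3, 0.0]
grip_width: 0.588
grip_force: 0.0
time_s: 3.0
eef_pos: [633.2, -0.2, 88.6]
ee_rot: [0.0, 0.989, 0.15, 0.001]
force: [-3.5, 2.3, 4.7]
grip_width: 0.176
grip_force: 39.1
time_s: 3.2
eef_pos: [633.2, -0.3, 88.6]
ee_rot: [0.0, 0.989, 0.15, 0.001]
force: [-4.4, 1.3, 5.1]
grip_width: 0.174
grip_force: 39.1
[ 6.33235054e+02 -2.65581483e-01  8.86295987e+01] [-4.40758223  1.29879767  5.05272873]
```

Gripped, with the tool at radius 54.8 as expected. Next I turn clockwise along the arc, half first.

```bash
python3 -m jog '[[-0.0104,0.0072,-0.002,0,0,0,0.01],[-0.0117,0.0046,0,0,0,0,0.01],[-0.0124,0.0018,0,0,0,0,0.01],[-0.0125,-0.0011,0,0,0,0,0.01],[-0.012,-0.0038,0,0,0,0,0.01]]'
cat > st.py <<'E'
from h import *
s=sense(); c=np.array([586.5,28.4]); d=s["eef_pos"][:2]-c; e=np.array([[.955,.297],[-.297,.955]])
t=e@d; print("t",s["time_s"].__round__(2),"tester xy",t.round(1),"r",np.hypot(*t).round(1),"wheel yaw",((np.arctan2(t[1],t[0])+2*np.pi)%(2*np.pi)-np.pi).round(3),"z",s["eef_pos"][2].round(1),"F tester",(e@s["force"][:2]).round(1),s["force"][2].round(1),"w",(s["grip_width"]*85.4).round(1))
E
python3 st.py
```

```text
time_s: 3.7
eef_pos: [580.8, -28.6, 89.0]
ee_rot: [0.002, 0.989, 0.15, 0.003]
force: [14.2, -15.6, -15.7]
grip_width: 0.176
grip_force: 41.3Traceback (most recent call last):
  File "st.py", line 3, in <module>
    t=e@d; print("t",s["time_s"].__round__(2),"tester xy",t.round(1),"r",np.hypot(*t).round(1),"wheel yaw",((np.arctan2(t[1],t[0])+2*np.pi)%(2*np.pi)-np.pi).round(3),"z",s["eef_pos"][2].round(1),"F tester",(e@s["force"][:2]).round(1),s["force"][2].round(1),"w",(s["grip_width"]*85.4).round(1))
                                                                                                                                                                                                                                                                     ^^^^^^^^^^^^^^^^^^^^^^^^^^^^
AttributeError: 'float' object has no attribute 'round'
```

```bash
sed -i 's/(s\["grip_width"\]\*85.4).round(1)/round(s["grip_width"]*85.4,1)/' st.py; python3 -m jog '[[0,0,0.001,0,0,0,0.01],[0,0,0,0,0,0,0.01]]'; python3 st.py
```

```text
time_s: 3.9
eef_pos: [579.4, -28.7, 88.9]
ee_rot: [0.002, 0.989, 0.15, 0.001]
force: [-3.3, -13.5, 0.4]
grip_width: 0.172
grip_force: 42.5
t 3.9 tester xy [-23.7 -52.4] r 57.5 wheel yaw 1.145 z 88.9 F tester [ -7.2 -12. ] 0.4 w 14.7
```

```bash
sed -i 's/586.5,28.4/584.9,26.0/' st.py; python3 -m jog '[[-0.0117,-0.0052,0,0,0,0,0.01],[-0.009,-0.0088,0,0,0,0,0.01],[-0.0068,-0.0106,0,0,0,0,0.01],[-0.0042,-0.0118,0,0,0,0,0.01],[-0.0014,-0.0124,0,0,0,0,0.01]]' >/dev/null;python3 st.py;  python3 -m jog '[[0,0,0,0,0,0,0.01],[0,0,0,0,0,0,0.01]]' >/dev/null; python3 st.py
python3 - <<'E'
from h import *
a=cv2.cvtColor(eyes.capture("scene"),cv2.COLOR_RGB2BGR); cv2.imwrite("pics/s2.png",a)
b=cv2.cvtColor(eyes.capture("wrist"),cv2.COLOR_RGB2BGR); cv2.imwrite("pics/w2.png",b); np.save("T.npy",pose())
o=np.zeros((500,800,3),np.uint8); l=cv2.resize(a[180:280,265:365],None,fx=4,fy=4,interpolation=cv2.INTER_CUBIC);o[:400,:400]=l
o[:250,400:]=cv2.resize(b,(400,250)); cv2.imwrite("pics/c2.png",o)
E
```

```text
t 4.4 tester xy [-66.3  -6.7] r 66.6 wheel yaw 0.1 z 88.6 F tester [-99.8 -37.7] 52.2 w 12.1
t 4.6 tester xy [-66.6  -0.4] r 66.6 wheel yaw 0.006 z 88.2 F tester [-85.7 -13.6] 48.4 w 11.5
```

View pics/c2.png

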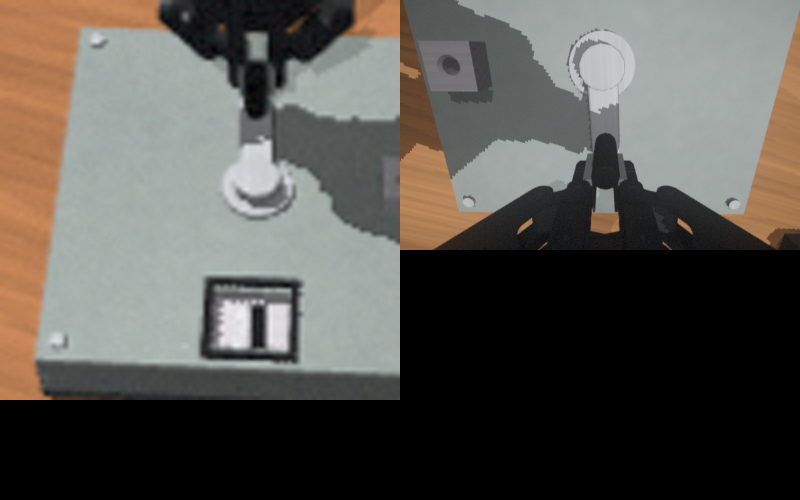

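The slot is in the window, slightly right of centre. The post has slid to the pad's edge and the squeeze is pushing the tool off (86 N), so I open at once.

```bash
python3 -m jog '[[0,0,0,0,0,0,0.03],[0,0,0,0,0,0,0.035],[0,0,0,0,0,0,0.035],[0,0,0,0,0,0,0.035]]' 20; python3 st.py; python3 m2.py w3
python3 - <<'E'
from h import *
# slot position from s2 (crop px/4 +265,180)
f=lambda x,y:(265+x/4-.4,180+y/4-.4)
a=onz("scene",*f(259,326),42); b=onz("scene",*f(252,319),52); print("slot",a,"win",b)
for c in([586.85,27.15],):
    for q in(a,b):
        d=q[:2]-c; print(np.hypot(*d),np.arctan2(d[1],d[0])-.302)
a=cv2.imread("pics/s2.png"); 
cv2.imwrite("pics/c3.png",np.hstack([cv2.resize(a[245:275,310:345],(560,480),interpolation=cv2.INTER_CUBIC)]))
E
```

```text
time_s: 5.1
eef_pos: [533.4, 10.7, 87.8]
ee_rot: [0.0, 0.989, 0.151, 0.001]
force: [0.0, 0.2, -0.8]
grip_width: 0.406
grip_force: 0.0
t 5.1 tester xy [-53.7   0.7] r 53.7 wheel yaw -0.014 z 87.8 F tester [0.1 0.2] -0.8 w 34.7
[[ 9.55000e-01  2.98000e-01  1.00000e-03  5.33381e+02]
 [ 2.98000e-01 -9.55000e-01 -0.00000e+00  1.07450e+01]
 [ 1.00000e-03  1.00000e-03 -1.00000e+00  8.77730e+01]
 [ 0.00000e+00  0.00000e+00  0.00000e+00  1.00000e+00]]
slot [679.6  61.4  42. ] win [681.5  57.3  52. ]
98.8717603767628 0.0517396384359573
99.3360206571614 0.006379813519148958
```

View pics/w3.png

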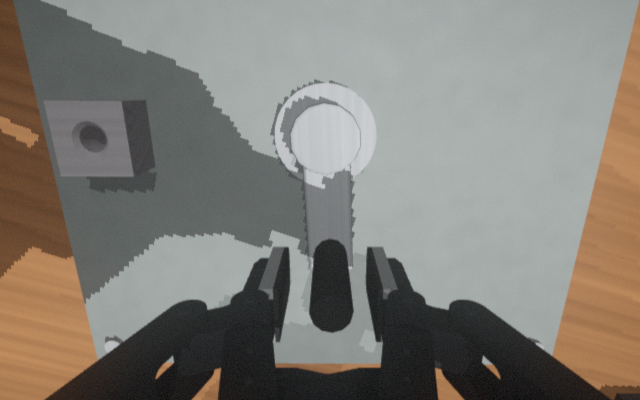

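The post stands free between the fingers at about (330,310), and the wheel is near yaw 0.05 (slot at about +5 mm, well inside the window). I lift and go to the pin.

```bash
python3 -m jog '[[0,0,-0.045,0,0,0,0.05],[0,0,-0.05,0,0,0,0.05],[-0.0231,0.0327,-0.025,0,0,0,0.05],[-0.0231,0.0327,-0.02,0,0,0,0.05],[-0.0231,0.0327,0,0,0,0,0.05]]' >/dev/null
python3 -m jog '[[-0.0231,0.0327,0,0,0,0,0.05],[-0.0231,0.0327,0,0,0,0,0.05],[-0.0231,0.0327,0,0,0,0,0.05],[-0.0231,0.0327,0,0,0,0,0.05],[-0.0231,0.0327,0,0,0,0,0.05]]' >/dev/null
python3 -m jog '[[0,0,0,0,0,0,0.05],[0,0,0,0,0,0,0.05],[0,0,0,0,0,0,0.05]]'
python3 m2.py w4
python3 - <<'E'
from h import *
from rig import eyes
a=cv2.cvtColor(eyes.capture("scene"),cv2.COLOR_RGB2BGR); cv2.imwrite("pics/s4.png",a)
b=cv2.imread("pics/w4.png"); o=np.zeros((600,800,3),np.uint8)
o[:400,:640]=b; o[400:600,:200]=cv2.resize(a[245:275,313:343],(200,200)); o[400:600,200:400]=cv2.resize(a[140:180,230:270],(200,200)); cv2.imwrite("pics/c4.png",o)
E
```

```text
time_s: 6.45
eef_pos: [434.6, -293.2, 227.3]
ee_rot: [-0.0, 0.989, 0.151, 0.0]
force: [-0.0, 0.1, 0.3]
grip_width: 0.587
grip_force: 0.0
[[ 9.54000e-01  2.98000e-01  0.00000e+00  4.34626e+02]
 [ 2.98000e-01 -9.54000e-01  0.00000e+00 -2.93215e+02]
 [ 0.00000e+00 -0.00000e+00 -1.00000e+00  2.27334e+02]
 [ 0.00000e+00  0.00000e+00  0.00000e+00  1.00000e+00]]
```

View pics/c4.png

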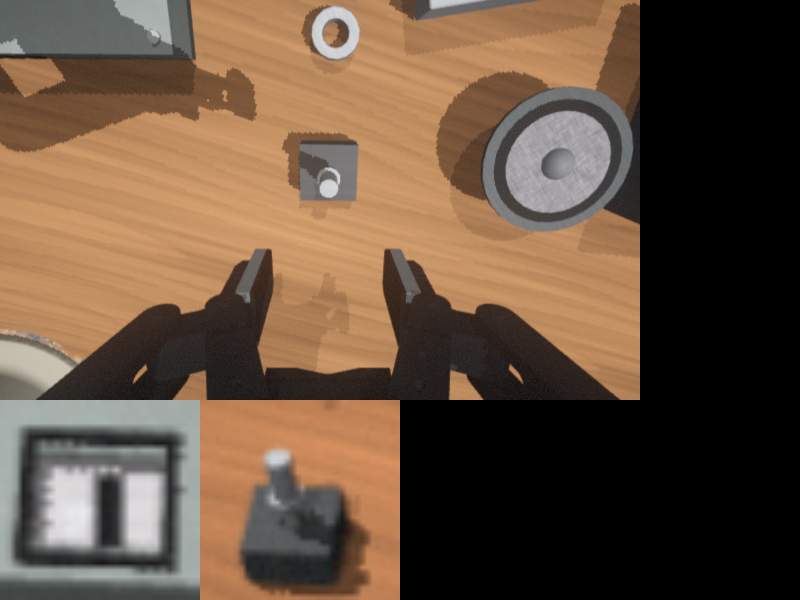

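The wrist view shows the pin top at (329,188) and the stand's top face centred at (328,171). The slot shows in the window slightly right of centre.

Run:
```python
from h import *
T=np.load("T.npy")
p=onz("wrist",329,188,85,T); s=onz("wrist",328.5,171,30,T); print(p,s,"tool delta",T[:3,:3].T@(p-T[:3,3]), T[:3,:3].T@(s-T[:3,3]))
a=onz("wrist",329,211.0,72) if 0 else None
```

```text
[ 433.8 -293.4   85. ] [ 435.5 -292.6   30. ] tool delta [-8.72453849e-01 -4.37715444e-02  1.42333467e+02] [  0.97772988  -0.2900332  197.3338869 ]
```

```bash
python3 -m jog '[[0,0,0.032,0,0,0,0.05],[0,0,0.032,0,0,0,0.05],[0,0,0.032,0,0,0,0.05],[0,0,0.032,0,0,0,0.05],[0,0,0.03,0,0,0,0.05]]' 40
python3 -m jog '[[0,0,0,0,0,0,0.05],[0,0,0,0,0,0,0.01],[0,0,0,0,0,0,0.01],[0,0,0,0,0,0,0.01],[0,0,0,0,0,0,0.01]]' 40
python3 -m jog '[[0,0,0,0,0,0,0.01]]'
```

```text
time_s: 7.05
eef_pos: [434.6, -293.2, 68.2]
ee_rot: [0.0, 0.989, 0.151, 0.0]
force: [-0.1, -0.6, 0.6]
grip_width: 0.581
grip_force: 0.0
time_s: 7.55
eef_pos: [434.9, -294.6, 71.0]
ee_rot: [0.001, 0.989, 0.15, 0.001]
force: [0.0, 1.5, 8.1]
grip_width: 0.166
grip_force: 39.1
time_s: 7.65
eef_pos: [434.9, -294.6, 71.0]
ee_rot: [0.001, 0.989, 0.15, 0.001]
force: [-0.2, 1.1, 7.1]
grip_width: 0.174
grip_force: 39.2
```

```bash
python3 -m jog '[[0,0,-0.015,0,0,0,0.01],[0,0,-0.02,0,0,0,0.01],[0,0,-0.03,0,0,0,0.01],[0,0,-0.04,0,0,0,0.01],[0,0,-0.042,0,0,0,0.01]]'
python3 - <<'E'
from h import *
im=cv2.imread("pics/w3.png")
T=np.array([[.955,.298,.001,533.381],[.298,-.955,0,10.745],[.001,.001,-1,87.773],[0,0,0,1]])
m=(cv2.cvtColor(im,cv2.COLOR_BGR2GRAY)[115:160,70:115]<75).astype(np.uint8)
n,l,s,c=cv2.connectedComponentsWithStats(m)
for i in range(1,n): print(s[i],c[i]+[70,115])
for u,v in((92.5,137),(89,134)): print(onz("wrist",u,v,72,T))
print(onz("wrist",326,140,66,T), onz("wrist",331,312,116,T))
print("block top corners",[onz("wrist",*p,72,T) for p in((44,101),(122,101),(133,178),(57,178))])
a=cv2.imread("pics/scene0.png"); m=(a[222:230,362:372].min(2)<110).astype(np.uint8); print(m)
s=sense(); print(s["eef_pos"],s["force"])
E
```

```text
time_s: 8.15
eef_pos: [433.9, -293.8, 218.3]
ee_rot: [0.0, 0.989, 0.15, 0.0]
force: [-0.0, -0.3, -0.8]
grip_width: 0.165
grip_force: 39.1
[ 10  10  26  19 354] [ 92.08757062 134.31355932]
[557.8 125.   72. ]
[558.7 126.6  72. ]
[585.6  29.   66. ] [534.7  11.1 116. ]
block top corners [array([566.9, 145.8,  72. ]), array([576.5, 114.9,  72. ]), array([544.8, 106. ,  72. ]), array([534.8, 138.1,  72. ])]
[[0 0 0 0 0 0 0 0 0 0]
 [0 0 0 0 1 0 0 0 0 0]
 [0 0 1 1 1 1 0 0 0 0]
 [0 0 0 1 1 1 0 0 0 0]
 [0 0 0 0 1 0 0 0 0 0]
 [0 0 0 0 0 0 0 0 0 0]
 [0 0 0 0 0 0 0 0 0 0]
 [0 0 0 0 0 0 0 0 0 0]]
[ 433.9077406  -293.81284887  218.25530106] [-0.01007414 -0.29087824 -0.8091411 ]
```

```bash
python3 -m jog '[[0.0242,-0.0362,0,0,0,0,0.01],[0.0242,-0.0362,0,0,0,0,0.01],[0.0242,-0.0362,0,0,0,0,0.01],[0.0242,-0.0362,0,0,0,0,0.01],[0.0242,-0.0362,0,0,0,0,0.01]]' >/dev/null
python3 -m jog '[[0.0242,-0.0362,0,0,0,0,0.01],[0.0242,-0.0362,0,0,0,0,0.01],[0.0242,-0.0362,0,0,0,0,0.01],[0.0242,-0.0362,0,0,0,0,0.01],[0.0242,-0.0362,0,0,0,0,0.01]]' >/dev/null
python3 -m jog '[[0,0,0.02,0,0,0,0.01],[0,0,0.02,0,0,0,0.01],[0,0,0,0,0,0,0.01],[0,0,0,0,0,0,0.01]]'
python3 m2.py w5
python3 - <<'E'
from h import *
a=cv2.cvtColor(eyes.capture("scene"),cv2.COLOR_RGB2BGR); cv2.imwrite("pics/s5.png",a)
b=cv2.cvtColor(eyes.capture("side"),cv2.COLOR_RGB2BGR); cv2.imwrite("pics/d5.png",b)
e=sense()["eef_pos"]; P=proj("scene",(557,123,90)); Q=proj("side",(557,123,90)); print(P,Q)
o=np.zeros((600,800,3),np.uint8)
def put(im,c,x):
    u,v=int(c[0]),int(c[1]); o[:400,x:x+400]=cv2.resize(im[v-25:v+25,u-25:u+25],(400,400),interpolation=cv2.INTER_CUBIC); print("crop origin",u-25,v-25)
put(a,P,0); put(b,Q,400); o[400:600,:320]=cv2.resize(cv2.imread("pics/w5.png"),(320,200)); cv2.imwrite("pics/c5.png",o)
E
```

```text
time_s: 9.55
eef_pos: [557.9, 123.3, 177.3]
ee_rot: [0.0, 0.989, 0.15, 0.0]
force: [0.1, -0.4, -0.9]
grip_width: 0.172
grip_force: 39.4
[[ 9.55000e-01  2.97000e-01  1.00000e-03  5.57850e+02]
 [ 2.97000e-01 -9.55000e-01  0.00000e+00  1.23332e+02]
 [ 1.00000e-03  0.00000e+00 -1.00000e+00  1.77287e+02]
 [ 0.00000e+00  0.00000e+00  0.00000e+00  1.00000e+00]]
[366.9 220.2] [280.9 181.5]
crop origin 341 195
crop origin 255 156
```

View pics/c5.png

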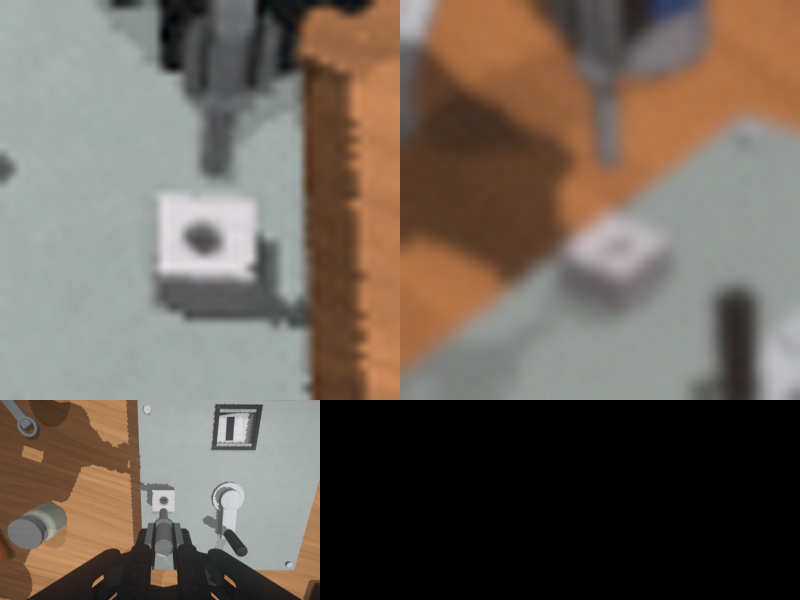

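The scene crop has the pin tip at (215,172) and the guide hole at (203,237). The side crop has the tip at (209,162) and the hole at (218,246). I triangulate both.

Run:
```python
from h import *
def tri(a,b):
    A=np.zeros((3,3));y=np.zeros(3)
    for n,(u,v) in(("scene",a),("side",b)):
        o,d=ray(n,u,v); d=d/np.linalg.norm(d); P=np.eye(3)-np.outer(d,d); A+=P; y+=P@o
    return np.linalg.solve(A,y).round(1)
S=lambda x,y:(341+x/8-.44,195+y/8-.44); D=lambda x,y:(255+x/8-.44,156+y/8-.44)
t=tri(S(215,172),D(209,162)); h=tri(S(203,237),D(218,246)); print("tip",t,"hole",h)
for z,n,p in((110,"tip scene",S(215,172)),):print(n,onz("scene",*p,z))
print("tip side",onz("side",*D(209,162),110)); print("hole",onz("scene",*S(203,237),72),onz("side",*D(218,246),72))
T=np.load("T.npy"); b=cv2.imread("pics/w5.png"); m=(cv2.cvtColor(b,cv2.COLOR_BGR2GRAY)[185:215,315:340]<90).astype(np.uint8)
n,l,s,c=cv2.connectedComponentsWithStats(m)
for i in range(1,n):
    if s[i][4]>8: print(s[i],c[i]+[315,185],onz("wrist",*(c[i]+[315,185]),72,T))
```

```text
tip [558.1 123.2 110.9] hole [558.  121.7  71.8]
tip scene [557.5 123.  110. ]
tip side [558.8 124.4 110. ]
hole [557.9 121.9  72. ] [558.  121.3  72. ]
[ 8 14 11  4 32] [328.71875 200.09375] [558.3 123.8  72. ]
```

```bash
python3 -m jog '[[-0.0003,0.001,0.015,0,0,0,0.01],[0,0,0.015,0,0,0,0.01],[0,0,0.005,0,0,0,0.01],[0,0,0.002,0,0,0,0.01],[0,0,0.002,0,0,0,0.01]]'
python3 -m jog '[[0,0,0.002,0,0,0,0.01],[0,0,0.002,0,0,0,0.01],[0,0,0,0,0,0,0.01]]'
```

```text
time_s: 10.2
eef_pos: [558.1, 122.4, 138.1]
ee_rot: [0.0, 0.989, 0.15, 0.001]
force: [-0.3, 1.3, -1.0]
grip_width: 0.167
grip_force: 39.4
time_s: 10.5
eef_pos: [557.8, 122.7, 133.4]
ee_rot: [-0.0, 0.989, 0.15, 0.0]
force: [1.3, 3.2, -1.7]
grip_width: 0.172
grip_force: 39.4
```

The tip is in the hole with a small +y side force, so I shift 0.6 mm back and continue down.

```bash
python3 -m jog '[[0.0003,-0.0006,0.003,0,0,0,0.01],[0,0,0.004,0,0,0,0.01],[0,0,0.004,0,0,0,0.01],[0,0,0.004,0,0,0,0.01],[0,0,0.003,0,0,0,0.01]]'
python3 -m jog '[[0,0,0.002,0,0,0,0.01],[0,0,0,0,0,0,0.01]]'
```

```text
time_s: 11.0
eef_pos: [557.8, 123.1, 114.8]
ee_rot: [-0.0, 0.989, 0.15, -0.0]
force: [0.7, 2.2, 0.0]
grip_width: 0.169
grip_force: 39.4
time_s: 11.2
eef_pos: [557.7, 123.1, 112.9]
ee_rot: [-0.0, 0.989, 0.15, -0.0]
force: [0.8, 1.6, -2.1]
grip_width: 0.171
grip_force: 39.3
```

```bash
python3 -m jog '[[0,0,0,0,0,0,0.03],[0,0,0,0,0,0,0.05],[0,0,0,0,0,0,0.05],[0,0,-0.01,0,0,0,0.05],[0,0,-0.03,0,0,0,0.05]]' 20
python3 -m jog '[[0,0,-0.04,0,0,0,0.05],[-0.0184,0.0332,0,0,0,0,0.05],[-0.0185,0.0332,0,0,0,0,0.05],[-0.0185,0.0332,0,0,0,0,0.05],[0,0,0,0,0,0,0.05]]'
python3 -m jog '[[0,0,0,0,0,0,0.05],[0,0,0,0,0,0,0.05]]' >/dev/null
python3 m2.py w6
cat > look.py <<'E'
from h import *
import sys
a=cv2.cvtColor(eyes.capture("scene"),cv2.COLOR_RGB2BGR); cv2.imwrite("pics/s%s.png"%sys.argv[1],a)
o=np.zeros((600,800,3),np.uint8); o[:480,:400]=cv2.resize(a[195:243,345:385],(400,480),interpolation=cv2.INTER_CUBIC)
o[:300,400:700]=cv2.resize(a[245:275,313:343],(300,300),interpolation=cv2.INTER_CUBIC); 
o[300:550,400:800]=cv2.resize(cv2.imread("pics/%s.png"%sys.argv[2]),(400,250)); cv2.imwrite("pics/c%s.png"%sys.argv[1],o)
print("pin top expected: rest",proj("scene",(557.7,122.5,123)),"home",proj("scene",(557.7,122.5,109)))
E
python3 look.py 6 w6
```

```text
time_s: 11.7
eef_pos: [556.6, 122.9, 152.2]
ee_rot: [-0.0, 0.989, 0.15, -0.002]
force: [0.8, 0.0, 0.1]
grip_width: 0.586
grip_force: 0.0
time_s: 12.2
eef_pos: [534.1, 8.1, 194.3]
ee_rot: [0.001, 0.989, 0.148, 0.0]
force: [1.1, -0.3, 0.4]
grip_width: 0.583
grip_force: 0.0
[[ 9.55000e-01  2.98000e-01  1.00000e-03  5.34672e+02]
 [ 2.98000e-01 -9.55000e-01  0.00000e+00  1.22330e+01]
 [ 1.00000e-03  0.00000e+00 -1.00000e+00  1.93704e+02]
 [ 0.00000e+00  0.00000e+00  0.00000e+00  1.00000e+00]]
pin top expected: rest [367.6 213.2] home [367.2 216.3]
```

View pics/c6.png

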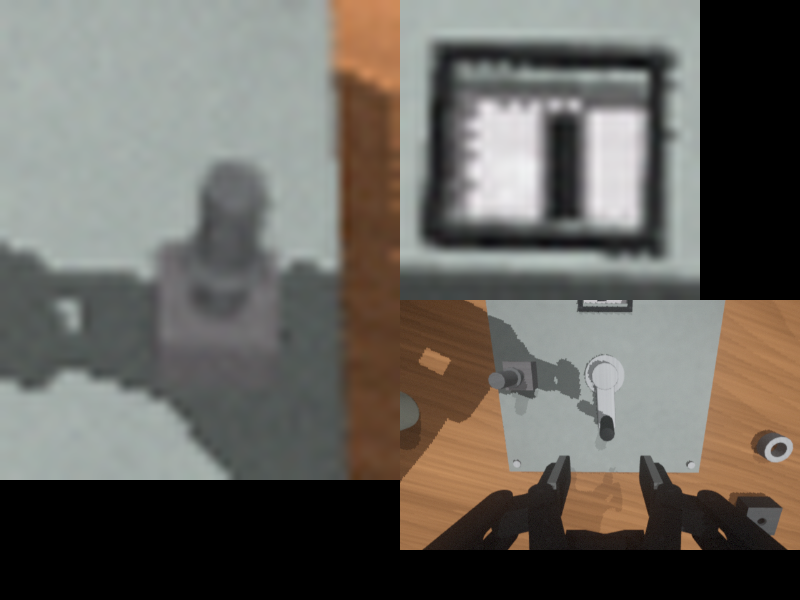

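The pin top is at scene pixel (368.5,213.5), so it rests on the face and isn't home yet. The slot sits slightly right of centre in the window. I go down on the crank.

```bash
python3 - <<'E'
from h import *
T=np.load("T.npy")
im=cv2.imread("pics/w6.png"); m=(im[150:260,315:350].max(2)<60).astype(np.uint8); n,l,s,c=cv2.connectedComponentsWithStats(m)
for i in range(1,n):
    if s[i][4]>50: x,y,w,h,_=s[i]; u=315+x+w/2; v=150+y+h-w/2; print(s[i],u,v); p=onz("wrist",u,v,116,T); print(p,T[:3,:3].T@(p-T[:3,3]))
E
python3 -m jog '[[0,0,0.022,0,0,0,0.05],[0,0,0,0,0,0,0.04]]' 20
```

```text
[  5  36  22  27 339] 331.0 202.0
[542.6  13.6 116. ] [ 7.93443358  1.0530438  77.70786306]
time_s: 12.7
eef_pos: [533.5, 12.5, 169.3]
ee_rot: [-0.001, 0.989, 0.151, -0.002]
force: [0.0, 0.7, 0.5]
grip_width: 0.467
grip_force: 0.0
```

```bash
python3 -m jog '[[0.001,0.001,0.03,0,0,0,0.04],[0,0,0.03,0,0,0,0.04],[0,0,0.023,0,0,0,0.04],[0,0,0,0,0,0,0.04],[0,0,0,0,0,0,0.04]]' 20; python3 st.py
python3 -m jog '[[0,0,0,0,0,0,0.01],[0,0,0,0,0,0,0.01],[0,0,0,0,0,0,0.01],[0,0,0,0,0,0,0.01],[0,0,0,0,0,0,0.01]]' 20; python3 st.py
cat > pin.py <<'E'
from h import *
a=cv2.cvtColor(eyes.capture("scene"),cv2.COLOR_RGB2BGR); r=cv2.imread("pics/s6.png")
up=lambda x:cv2.resize(x,None,fx=8,fy=8,interpolation=cv2.INTER_CUBIC)
t=up(r[209:224,362:375]); m=cv2.matchTemplate(up(a[203:234,356:381]),t,cv2.TM_CCOEFF_NORMED); _,v,_,p=cv2.minMaxLoc(m)
print("pin shift px",(p[0]-48)/8,(p[1]-48)/8,"score",round(v,3),"drop mm",round((p[1]-48)/8/3.1*14,1))
E
python3 pin.py
```

```text
time_s: 13.2
eef_pos: [536.3, 11.1, 89.4]
ee_rot: [0.0, 0.989, 0.151, 0.0]
force: [0.1, -0.7, 0.0]
grip_width: 0.466
grip_force: 0.0
t 13.2 tester xy [-50.8   0.2] r 50.8 wheel yaw -0.003 z 89.4 F tester [-0.1 -0.7] 0.0 w 39.8
time_s: 13.7
eef_pos: [536.5, 10.7, 89.8]
ee_rot: [0.0, 0.989, 0.15, 0.001]
force: [-1.2, 0.2, 6.0]
grip_width: 0.18
grip_force: 20.7
t 13.7 tester xy [-50.7  -0.2] r 50.7 wheel yaw 0.005 z 89.8 F tester [-1.1  0.5] 6.0 w 15.4
pin shift px -4.25 -4.0 score 0.498 drop mm -18.1
```

Gripped, with the wheel quiet. I save a new pin-height reference in this pose and begin easing clockwise slowly.

```bash
python3 -c "
from h import *
cv2.imwrite('pics/s7.png',cv2.cvtColor(eyes.capture('scene'),cv2.COLOR_RGB2BGR))"; sed -i 's/s6.png/s7.png/' pin.py; python3 pin.py
python3 -m jog '[[0,-0.0006,0,0,0,0,0.01],[0,-0.0006,0,0,0,0,0.01],[0,-0.0006,0,0,0,0,0.01]]' >/dev/null; python3 st.py; python3 pin.py
```

```text
pin shift px 0.125 0.0 score 0.988 drop mm 0.0
t 14.15 tester xy [-50.7   0.2] r 50.7 wheel yaw -0.004 z 89.8 F tester [-1.3 -9.9] 4.0 w 15.5
pin shift px 0.375 0.0 score 0.959 drop mm 0.0
```

```bash
python3 -m jog '[[0,0,0,0,0,0,0.01]]' >/dev/null; python3 st.py; python3 -m jog '[[0,-0.0004,0,0,0,0,0.01],[0,-0.0004,0,0,0,0,0.01]]' >/dev/null; python3 st.py; python3 pin.py
```

```text
t 14.3 tester xy [-50.7   0.2] r 50.7 wheel yaw -0.005 z 89.9 F tester [-1.  -7.4] 4.0 w 16.0
t 14.5 tester xy [-50.7   0.7] r 50.7 wheel yaw -0.014 z 89.8 F tester [ -2.4 -10.6] 5.2 w 15.7
pin shift px 0.375 -0.125 score 0.913 drop mm -0.6
```

The wheel follows at roughly its drag. I carry on.

```bash
python3 -m jog '[[0,-0.0005,0,0,0,0,0.01],[0,-0.0005,0,0,0,0,0.01],[0,-0.0005,0,0,0,0,0.01]]' >/dev/null; python3 st.py; python3 pin.py
```

```text
t 14.85 tester xy [-51.    2.1] r 51.0 wheel yaw -0.041 z 89.8 F tester [-2.9 -9.9] 5.9 w 15.2
pin shift px 0.25 0.0 score 0.892 drop mm 0.0
```

```bash
python3 -m jog '[[0,-0.0005,0,0,0,0,0.01],[0,-0.0005,0,0,0,0,0.01]]' >/dev/null; python3 st.py; python3 pin.py
```

```text
t 15.1 tester xy [-51.1   3.1] r 51.2 wheel yaw -0.061 z 89.8 F tester [ -4.6 -11.6] 6.7 w 15.4
pin shift px 0.0 0.5 score 0.878 drop mm 2.3
```

```bash
python3 -m jog '[[-0.0002,-0.0005,0,0,0,0,0.01],[0,-0.0005,0,0,0,0,0.01]]' >/dev/null; python3 st.py; python3 pin.py
```

```text
t 15.35 tester xy [-51.2   4.2] r 51.4 wheel yaw -0.081 z 89.8 F tester [ -3.9 -10.6] 5.3 w 15.1
pin shift px 0.5 0.125 score 0.862 drop mm 0.6
```

```bash
python3 -m jog '[[-0.0002,-0.0005,0,0,0,0,0.01],[0,-0.0005,0,0,0,0,0.01]]' >/dev/null; python3 st.py; python3 pin.py
```

```text
t 15.6 tester xy [-51.3   5.2] r 51.6 wheel yaw -0.101 z 89.8 F tester [-2.2 -9.8] 4.8 w 15.4
pin shift px -0.125 0.875 score 0.84 drop mm 4.0
```

```bash
python3 -m jog '[[-0.0001,-0.0005,0,0,0,0,0.01],[0,-0.0005,0,0,0,0,0.01]]' >/dev/null; python3 st.py; python3 pin.py
```

```text
t 15.85 tester xy [-51.4   6.2] r 51.8 wheel yaw -0.12 z 89.8 F tester [ -2.9 -10.1] 5.2 w 15.5
pin shift px 0.125 0.625 score 0.86 drop mm 2.8
```

```bash
python3 -m jog '[[-0.0001,-0.0005,0,0,0,0,0.01],[0,-0.0005,0,0,0,0,0.01]]' >/dev/null; python3 st.py; python3 pin.py
```

```text
t 16.1 tester xy [-51.5   7.3] r 52.0 wheel yaw -0.14 z 89.8 F tester [ -1.9 -10. ] 4.1 w 15.2
pin shift px -0.25 1.5 score 0.859 drop mm 6.8
```

```bash
cat > slot.py <<'E'
from h import *
import sys
def yaw(a):
    g=cv2.cvtColor(a,cv2.COLOR_BGR2GRAY)[258:266,313:343].astype(float); p=g.mean(0)
    i=np.arange(8,24); w=np.clip(150-p[i],0,None); return p.round().astype(int)
for f in sys.argv[1:]: print(f,*yaw(cv2.imread(f"pics/{f}.png")))
a=cv2.cvtColor(eyes.capture("scene"),cv2.COLOR_RGB2BGR); cv2.imwrite("pics/now.png",a); print("now",*yaw(a))
for y in(-.11,0,.05,.11): print(y,proj("scene",(586.85+100*np.cos(.302+y),27.15+100*np.sin(.302+y),42))-[313,0])
E
python3 slot.py s6 s7
python3 - <<'E'
import cv2,numpy as np
a=cv2.imread('pics/s7.png');b=cv2.imread('pics/now.png')
for n,x in(("s7",a),("now",b)): print(n); print(cv2.cvtColor(x,cv2.COLOR_BGR2GRAY)[207:232:1,364:373])
E
```

```text
s6 178 168 116 35 55 94 138 199 222 224 228 227 228 209 115 37 37 52 138 221 221 221 221 204 119 40 97 168 176 174
s7 178 168 115 37 56 94 137 198 222 226 233 232 231 211 117 35 36 52 137 221 220 220 220 204 119 39 96 167 174 174
now 176 167 115 38 53 96 144 198 180 65 36 39 94 182 220 220 220 220 220 222 223 225 226 215 130 38 96 166 173 173
-0.11 [ 10.1 261.1]
0 [ 14.4 261.5]
0.05 [ 16.3 261.5]
0.11 [ 18.6 261.4]
s7
[[169 168 167 168 167 152  99  83  85]
 [170 169 168 156 105  99  83  85  85]
 [171 171 154 100  86  86  84  85  83]
 [169 157 101  85  83  86  87  85  84]
 [105 103  89  97  94  90  85  86  86]
 [ 86  92 103 103 103 101  93  85  86]
 [ 87  97 107 106 106 108 104  86  85]
 [ 87  95 108 106 104 102 101  76  86]
 [ 80  81 104 108 108 105  90  68  86]
 [ 74  74  86  86  87  86  74  64  87]
 [ 72  72  82  85  84  79  68  67  84]
 [ 78  77  85  88  85  77  65  67  86]
 [ 82  80  86  86  85  74  73  85  88]
 [ 80  79  84  90  84  79  89 104 100]
 [ 96  83  84  85  83  80  90  94 105]
 [101  96  91  97 102  92 109  97 102]
 [ 94  96 104 106 104  94  89 107 103]
 [ 83  85  91  
[... 577 characters left out ...]
 85  86  88  92  93  84  88  83  86]
 [ 90  99 104 103 104  97  87  85  84]
 [ 88 103 104 107 110 106  91  83  88]
 [ 85 106 106 105 107 107  97  86  86]
 [ 79  93 103 103 108 100  74  69  87]
 [ 81  79  86  96  91  83  73  87  87]
 [ 72  82  83  89  88  78  81 106 100]
 [ 79  79  84  89  82  75  84 111 103]
 [ 71  82  84  86  85  78  90 108 106]
 [ 78  81  85  84  80  79  97 108 104]
 [ 84  83  86  82  83  86 103  95 105]
 [103  95  87  88  94 104 100 105 105]
 [103  99 107 110 106 103 103 110 101]
 [108  99  96  92 100 108 109 110 105]
 [107 109 104 110 110 110 108 108 103]
 [101 102 102 101 104 100 104 105 101]
 [ 93  91  91  94  92  91  94  93  89]
 [ 89  88  92  89  92  89  87  88  83]]
```

The pin's top disc moved from about row 213 to 216.5, which is the home height, with the slot at yaw about −0.10. I stop here, let go straight away and check.

```bash
python3 st.py; python3 -m jog '[[0,0,0,0,0,0,0.04],[0,0,0,0,0,0,0.05],[0,0,0,0,0,0,0.05]]'; python3 slot.py s7 | sed -n 2p
python3 - <<'E'
import cv2
from h import *
x=cv2.imread('pics/now.png');print(cv2.cvtColor(x,cv2.COLOR_BGR2GRAY)[211:230,364:373])
E
```

```text
t 16.2 tester xy [-51.4   7.3] r 52.0 wheel yaw -0.142 z 89.8 F tester [-3.1 -8.7] 4.6 w 15.2
time_s: 16.5
eef_pos: [532.4, 19.6, 88.4]
ee_rot: [-0.0, 0.989, 0.15, 0.0]
force: [-0.2, -0.1, -0.2]
grip_width: 0.585
grip_force: 0.0
now 178 167 115 36 58 100 145 195 184 66 35 38 94 182 220 220 220 220 221 222 223 220 222 213 123 38 97 166 173 173
[[165 154 104 102  83  82  84  86  85]
 [156  99  83  84  83  84  84  87  85]
 [103  83  87  86  83  86  84  83  86]
 [ 89  89  93  98  93  87  82  82  86]
 [ 90  97 102 104 105 100  92  84  84]
 [ 92 106 105 107 108 107 103  84  88]
 [ 85 101 106 107 107 107 102  86  82]
 [ 75  83 104 106 106 105  79  70  87]
 [ 77  79  89  89  88  83  74  88  89]
 [ 80  80  82  86  85  73  79 104 103]
 [ 77  79  83  84  85  73  78 109 104]
 [ 75  82  81  87  83  80  91 110 107]
 [ 75  81  86  87  80  78  95 108 101]
 [ 89  82  85  84  79  85 105 103 103]
 [103  97  93  90  94 105 106 107 103]
 [100 101 106 108 105 101  99 109 105]
 [107  99  98  97 100 108 110 107 107]
 [108 106 106 108 109 110 112 111 105]
 [100 103 102 100 100 104 102 105 100]]
```

```bash
python3 -m jog '[[0,0,-0.03,0,0,0,0.05],[0,0,-0.05,0,0,0,0.05],[0,0,-0.05,0,0,0,0.05],[-0.02,0.045,0,0,0,0,0.05],[-0.02,0.045,0,0,0,0,0.05]]' >/dev/null
python3 -m jog '[[-0.02,0.045,0,0,0,0,0.05],[-0.02,0.045,0,0,0,0,0.05],[0,0,0,0,0,0,0.05],[0,0,0,0,0,0,0.05]]'
python3 m2.py w8; python3 look.py 8 w8
python3 - <<'E'
from h import *
o=cv2.imread("pics/c8.png"); b=cv2.cvtColor(eyes.capture("side"),cv2.COLOR_RGB2BGR)
o[300:600,400:800]=cv2.resize(b[160:205,250:310],(400,300),interpolation=cv2.INTER_CUBIC); cv2.imwrite("pics/c8.png",o)
E
```

```text
time_s: 17.45
eef_pos: [509.3, -176.9, 218.1]
ee_rot: [-0.0, 0.989, 0.149, -0.0]
force: [-0.5, -0.5, -0.4]
grip_width: 0.584
grip_force: 0.0
[[ 9.55000e-01  2.95000e-01 -0.00000e+00  5.09326e+02]
 [ 2.95000e-01 -9.55000e-01  1.00000e-03 -1.76871e+02]
 [-0.00000e+00 -1.00000e-03 -1.00000e+00  2.18070e+02]
 [ 0.00000e+00  0.00000e+00  0.00000e+00  1.00000e+00]]
pin top expected: rest [367.6 213.2] home [367.2 216.3]
```

View pics/c8.png

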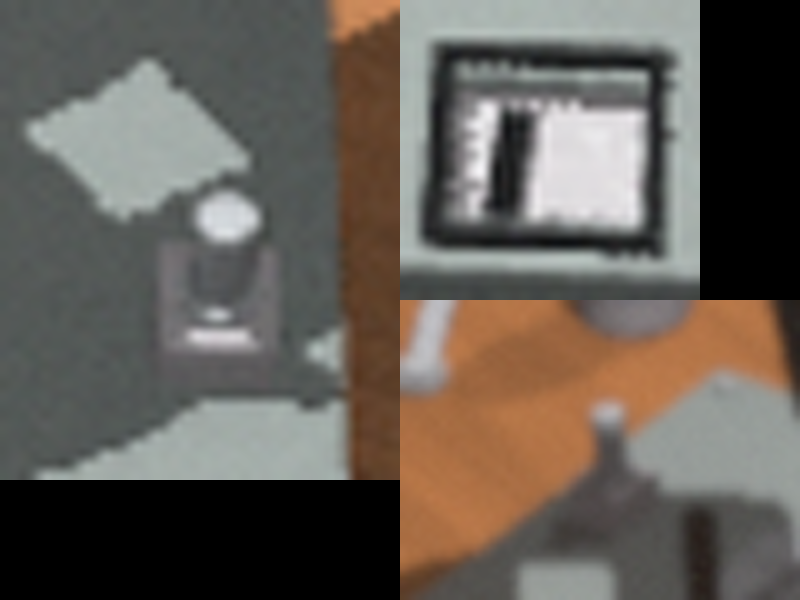

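The pin top is at (367.2,216.1), against (367.2,216.3) expected for home. The collar lies on the block, the slot shows in the window, and the gripper is clear.

```bash
python3 -c "
from rig import finish_job; print(finish_job())"
```

```text
the job is handed in; nothing more can be done
None
```

The job is handed in: the slot shows in the window (wheel about 0.10 rad clockwise of centred), the lock pin has dropped fully home, and the gripper is clear; the wrist force reached about 107 N (limit 120 N) on the first turn of the crank, before the pin was in.

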